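# Slide the carton of paints into its lane on the display tray

## Task

Push the blue carton of paints along the white tray, in between the two red guide rails and down the lane until it sits squarely home against the black stop at the far end, then take your hand away. Neither the carton nor your hand may touch a red rail at any time, and the carton is only to be pushed: never lift it or tip it. Leave the loose bottle, jar and tin around the tray where they stand.

Things in the scene. Friction and masses are not known exactly. Their poses are not given: they have to be found in the camera images.
- tray: Fixed white tray on the counter. Origin: middle of the lane's mouth, at counter height; +x runs down the lane to the stop, z up. Deck top at z = 6 mm, from x = -190 to +220 mm, y = -120 to +120 mm; below x = 0 it is an open flat apron where the carton starts. Lane 116 mm wide, 205 mm long, centred on y = 0. A low strip (top z = 24 mm) edges the deck at y = +/-118 mm beside the lane.
- rail_left: Red guide rail fixed on the tray, 220 mm long from the mouth, 6 mm thick, 22 mm high (top at tray z = 28 mm). Origin at its mouth end, on the deck, mid-thickness: tray y = +61 mm; inner face at y = +58 mm. Outside it stands a fixed row of paint pots, centred at y = +91 mm, 28 mm in diameter, tops at tray z = 38 mm.
- rail_right: The other red guide rail, the same, at tray y = -61 mm, inner face at y = -58 mm; fixed pots outside it, centred at y = -91 mm, tops at tray z = 38 mm.
- stop: Black stop block across the lane's far end, fixed, 34 mm high above the deck. Origin on the deck at the middle of the face that the carton comes to rest against, at tray x = 205 mm.
- carton: Loose blue carton, yellow band, coloured dots on top; 110 mm long (its x), 96 wide (y), 60 high, 0.2 to 0.45 kg; origin at the centre of its underside. Starts on the apron, its x down the lane within 15 degrees, centre 80 to 100 mm before the mouth and up to 25 mm off the lane's middle line. Home: origin at tray x = 150 mm. In the lane it has 10 mm to spare on each side.
- dropper: Loose dropper bottle with a green label, 28 mm diameter, 75 mm high, standing on the counter beside the lane; origin at the centre of its base. Not to be moved.
- jar: Loose paint jar with an orange label and black lid, 44 mm diameter, 55 mm high, standing on the counter past the stop end of the tray; origin at the centre of its base. Not to be moved.
- tin: Loose paint tin with a red label, 52 mm diameter, 50 mm high, standing on the counter past the stop end of the tray; origin at the centre of its base. Not to be moved.
Not all that is in view belongs to the job. What is shaped like the carton but green is not meant.

How it is judged:
By the outcome, as a careful person would: the job done as asked, in the order asked, and still so for the second after the job is handed in, with the robot touching nothing.
It also fails if it takes over 64 s, if anything falls off the work surface, if the arm or the gripper's body presses on something with over 40 N, if the wrist force passes 120 N, or if a joint passes its speed limit or range.

## Robot

A 6-joint arm with a two-finger parallel gripper is mounted at the origin on the work surface. World frame = base frame: x ahead of the robot, y to its left, z up, the work surface at z = 0. Lengths are in m, angles in rad, forces in N, time in s.
With the tool pointing down it reaches from about 0.35 to 1 m from the base axis. Payload 7.1 kg.
Tool frame: the origin (TCP) lies midway between the tips of the shut fingers; the grasp point (between the pads) lies 19 mm behind it; z points along the fingers, y is the line along which they close (so a half turn about z gives the same grasp; the last joint's range is limited). The gripper opens to 85 mm and grips with 20 to 120 N. Pads are 22 mm wide; open, the fingers measure 114 mm over their backs; the gripper's body (76 mm by 85 mm) begins 54 mm behind the grasp point. The pads swing forward as they close: fully open they stand 13 mm farther back than shut.
Start: joints at [1.27, 0.423, 1.63, -0, 1.089, -0.019], TCP at [0.174, 0.6, 0.231] pointing down, gripper open.
Joint ranges: [-3, 3], [-0.9, 2.11], [0.09, 2.58], [-1.31, 4.45], [0.11, 2.69], [-2.54, 2.54]. Speed limits (rad/s): [2.39, 2.39, 3.01, 3.14, 3.14, 3.14].

## Interface

Orientations are given as a unit quaternion [w, x, y, z].
In Python, from workcell import telemetry, eyes, job, spotter gives the robot as it stands.
- The arm moves only by the shell command python3 -m handwheel 'ROWS' [OPENING] [FORCE]. ROWS is JSON, a list of rows, each an object of numbers: "dx", "dy", "dz": the shift along the tool's x, y, z normalised to -1 to 1, where 1 is 0.04 m; "wx", "wy", "wz": the turn, a rotation vector about the tool's x, y, z normalised to -1 to 1, where 1 is 8 degrees. In form: [{"dx": .., "dy": .., "dz": .., "wx": .., "wy": .., "wz": ..}, ...]. A call has exactly 5 rows; each row shifts and turns the commanded pose from where the row before left it, along the tool's axes as they then stand; what a row does not reach is not made up. A row lasts 1/10 s, in which the tool goes at most 50 mm and 8.59 degrees, less where a joint would pass 70% of its speed; a pose out of reach is approached as far as the arm can. A call with a number of a shift or a turn outside -1 to 1 is refused whole. A call with a gripper value outside its range is refused whole. OPENING is the opening, from 0 (shut) to 1 (fully open), set as the call begins (- or left out, the last holds). The fingers move at their own pace and stop on an object; FORCE is the grip in N (left out, the last holds). Time passes only in rows, so rows that do not move let the fingers close, or fill a call up. It gives the time, the measured TCP pose, the force, the opening and the grip force at its end, in the units of the state.
- telemetry.observe(): the state, without advancing time (a new reading comes with each control period).
- eyes.read_camera(name): name is "scene" or "top"; returns (picture, depth): 400x640x3 uint8, red, green, blue; 400x640 float32, m along the optical axis (not along the pixel's ray), 0 where there is no reading.
- eyes.camera_model(name): a dict with "fx", "fy", "cx", "cy" (pixels), "pose" (4x4, takes a point from camera to world coordinates). Camera axes: x right, y down, z forward; pixel columns grow to the right and rows downward; lengths in m; the calibration is good to about 2 mm. A picture is of the moment at which its call begins. camera_model takes no time and is no camera call.
- job.close_job(): hands the job in; it is judged then, once.
Trained networks look in the newest picture that a camera, given by its name, has taken for a name from the list of things; names that differ only in an ending like _2 or _b are one class to them, and where a whole thing is asked for, a point or a joint stands for the part that bears it (a point fixed in the world has none). Each returns a list of dicts, best first, with "p" (0 to 1); they miss things now and then, are a little off and sometimes report something else, mostly with a low value. They report only what shows in the picture. A call takes as long as a camera call. They do not tell look-alikes from the thing itself.
- spotter.find_in(camera, query): "xy" ([column, row] as shares, 0 to 1, of the picture: columns of its width, rows of its height, amid what is visible of it).
- spotter.outline_of(camera, query): "mask" (400x640 bool, what is visible of it) and "xy" ([column, row] as shares, 0 to 1, of the picture: columns of its width, rows of its height, amid what is visible of it).
- spotter.spot_point(camera, query): "xy" ([column, row] as shares, 0 to 1, of the picture: columns of its width, rows of its height: a listed point, or the origin of a listed thing).
The state is a dict: "clock": time; "joint_positions": joint angles; "joint_vel": joint speeds; "joint_torque": joint torques, N m; "tcp_pos": TCP position; "orientation": TCP orientation; "force": force on the tool from outside, world axes, zero at the start; "ft_torque": the same for the moment, N m; "finger_gap": finger opening in m; "grasp_force": force on a finger pad.
Only numpy, scipy, OpenCV 4.12 (cv2) and the standard library are available. Lean on these libraries where they do the work, as an engineer would, in place of code of your own. Each camera call takes 0.05 s, during which the arm holds its last target. There are 200 camera calls.

## Working session

There is one attempt and no reset: what is moved stays moved. The work goes in short steps, Python scripts to look and compute and a shell command to move; the robot and the scene stay as the last step left them, time stands still between calls to the robot, and variables do not carry over. Pictures are saved under pics/ and viewed, at most 10 in all, crops included, and the job is handed in when it is done.

```bash
mkdir -p pics; ls; python3 - <<'E'
from workcell import telemetry, eyes
import cv2, numpy as np
for n in("scene","top"):
    p,d=eyes.read_camera(n); cv2.imwrite(f"pics/{n}0.png",p[...,::-1]); np.save(f"{n}0.npy",d)
    m=eyes.camera_model(n); print(n,m["fx"],m["cx"],m["cy"],np.round(m["pose"],3).tolist())
print(telemetry.observe())
E
```

```text
pics
scene 440.2369357234105 327.0104204969847 202.11582455859238 [[0.143, 0.768, -0.624, 1.062], [0.99, -0.11, 0.091, -0.024], [0.002, -0.631, -0.776, 0.7], [0.0, 0.0, 0.0, 1.0]]
top 463.3104777040326 322.0382706848066 197.51119679127078 [[0.026, -0.997, 0.069, 0.471], [-1.0, -0.025, 0.009, 0.066], [-0.007, -0.07, -0.998, 0.934], [0.0, 0.0, 0.0, 1.0]]
{'clock': 0.1, 'joint_positions': array([ 1.26996521e+00,  4.23801115e-01,  1.63061929e+00, -3.29087412e-07,
        1.08858052e+00, -1.89956750e-02]), 'joint_vel': array([-1.84942470e-05, -2.02500629e-03, -3.25368540e-03, -1.33251180e-03,
       -3.86947934e-04,  2.08355881e-03]), 'joint_torque': array([ 6.42054492e-04, -5.58429265e+01, -2.82446444e+01, -5.16417390e-05,
        2.88662704e-03,  1.22915421e-05]), 'tcp_pos': array([0.17365051, 0.59987652, 0.23059826]), 'orientation': array([-1.11976913e-04,  1.40451688e-01,  9.90087283e-01, -6.95170839e-04]), 'force': array([-0.05384448,  0.15132851, -0.29451021]), 'ft_torque': array([-0.01458409, -0.01908971,  0.07306091]), 'grasp_force': 0.0, 'finger_gap': 0.08536313809019919}
```

View pics/top0.png

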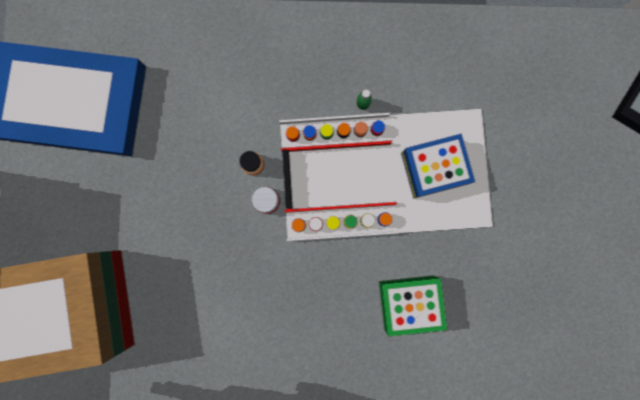

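View pics/scene0.png

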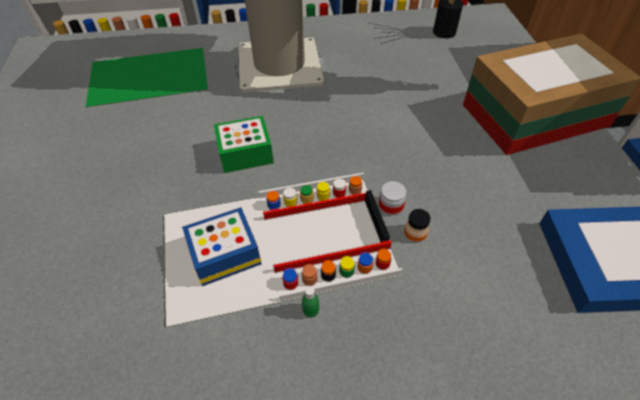

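The top picture shows the blue carton with dots on the white tray at (438,165). The red rails lie at rows ~146 and ~207, the black stop is at (288,180), the dropper at (365,98), the jar at (252,162) and the tin at (265,200).
Three things could be taken for the carton: the blue dotted box on the tray (438,165), the green dotted box (413,307) and the large plain blue box (70,95). I choose (438,165) and will check it in a close crop.

```bash
cat > h.py <<'E'
import numpy as np, cv2
from workcell import telemetry, eyes
from scipy.spatial.transform import Rotation as R
def cloud(n,d):
    m=eyes.camera_model(n); v,u=np.mgrid[:400,:640]
    P=np.stack([(u-m["cx"])/m["fx"]*d,(v-m["cy"])/m["fy"]*d,d],-1)
    T=np.array(m["pose"]); return P@T[:3,:3].T+T[:3,3]
def rect(pts):
    (c,s,a)=cv2.minAreaRect((pts[:,:2]*1000).astype(np.float32)); return np.round(c,1),np.round(s,1),round(a,2)
def hand(): 
    s=telemetry.observe(); q=s["orientation"]; M=R.from_quat([q[1],q[2],q[3],q[0]]).as_matrix(); return s,M
E
python3 - <<'E'
from h import *
p=cv2.imread("pics/top0.png"); d=np.load("top0.npy"); W=cloud("top",d)
hsv=cv2.cvtColor(p,cv2.COLOR_BGR2HSV); v,u=np.mgrid[:400,:640]
roi=(u>270)&(u<500)&(v>90)&(v<250)&(d>0)
z=W[...,2]
print("counter z",np.median(z[260:350,480:600]),"deck z",np.median(z[170:190,320:380]), "top z",np.median(z[150:180,425:455]))
red=roi&((hsv[...,0]<6)|(hsv[...,0]>174))&(hsv[...,1]>170)&(hsv[...,2]>60)&(u<402)
for nm,a,b in(("left",138,157),("right",200,214)):
    m=red&(v>a)&(v<b); q=W[m]; q=q[(q[:,2]>.015)]; l=cv2.fitLine((q[:,:2]*1000).astype(np.float32),cv2.DIST_HUBER,0,.01,.01).ravel()
    t=(q[:,:2]*1000-l[2:])@l[:2]; print(nm,len(q),l.round(4),t.min(),t.max(),np.median(q[:,2]))
    for e in (t.min(),t.max()): print(l[2:]+e*l[:2])
ct=roi&(z>.055)&(u>395); q=W[ct]; print("carton",len(q),rect(q),cv2.boxPoints(cv2.minAreaRect((q[:,:2]*1000).astype(np.float32))).round(1).tolist())
blk=roi&(hsv[...,2]<50)&(u<296)&(v>145)&(v<215)&(z>.03); print("stop",rect(W[blk]),np.median(W[blk][:,2]))
wh=roi&(z<.014)&(hsv[...,1]<40)&(hsv[...,2]>130)&(z>-.01); print("deck",rect(W[wh]))
cv2.imwrite("pics/crop0.png",cv2.resize(p[90:250,270:500],None,fx=3,fy=3,interpolation=2))
E
```

```text
counter z 0.000762367468793046 deck z 0.006759547295492441 top z 0.06747030582637742
left 303 [ 9.280000e-02 -9.957000e-01  6.374574e+02  4.704550e+01] -109.24581306618934 104.68470684563235 0.028066421556315113
[627.32353727 155.82024625]
[647.16804079 -57.1878863 ]
right 214 [ 9.080000e-02 -9.959000e-01  5.166372e+02  4.189550e+01] -104.44693883478261 110.99623623050027 0.028528841012133654
[507.15215397 145.91088237]
[526.717016   -68.64208736]
carton 3010 (array([ 599.8, -147.6]), array([ 96.4, 111.3]), 16.23) [[538.0, -107.5999984741211], [569.0999755859375, -214.5], [661.5999755859375, -187.5], [630.5, -80.69999694824219]]
stop (array([567.8, 143.5]), array([110.4,  11. ]), 5.08) 0.040731822910157034
deck (array([612.8, -47.6]), array([295.3, 414.5]), 5.48)
```

View pics/crop0.png

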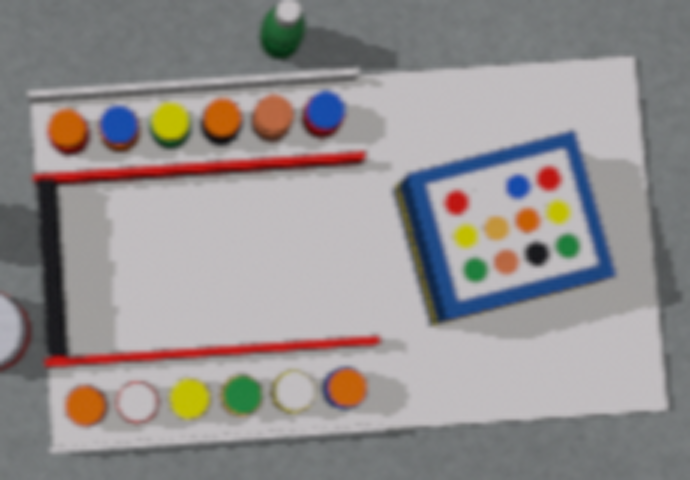

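The crop confirms the choice: a blue carton with coloured dots, standing on the apron and turned about 11° relative to the rails. My plan is to square and centre it with a flat side push, then push from behind with the fingertips above rail height.

```bash
cat >> h.py <<'E'
O=np.array([.5871,-.0655]); dx=np.array([-.0915,.9958]); dy=np.array([-.9958,-.0915]); A=np.degrees(np.arctan2(dx[1],dx[0]))
def tray(p): q=np.asarray(p)[...,:2]-O; return np.stack([q@dx,q@dy],-1)
def go(tx,ty,z,head):  # tray m, world z, finger-line heading deg in world
    s,M=hand(); t=np.r_[O+tx*dx+ty*dy,z]; dl=M.T@(t-s["tcp_pos"]); h=np.degrees(np.arctan2(M[1,1],M[0,1]))
    print("clock",s["clock"],"tcp tray",(tray(s["tcp_pos"])*1000).round(1),"z",s["tcp_pos"][2].round(4),"head-A",round(h-A,2),"tilt",M[2].round(3),"F",s["force"].round(1))
    print("tool shift units",(dl/.04).round(2),"wz units",round(-((head-h+180)%360-180)/8,2))
def carton():
    p,d=eyes.read_camera("top"); W=cloud("top",d); t=tray(W); z=W[...,2]
    hsv=cv2.cvtColor(p,cv2.COLOR_RGB2HSV)
    m=(z>.058)&(z<.075)&(t[...,0]>-.2)&(t[...,0]<.21)&(abs(t[...,1])<.1)
    # keep the biggest blob
    n,l,st,_=cv2.connectedComponentsWithStats(m.astype(np.uint8)); k=1+st[1:,4].argmax(); q=t[l==k]
    r=cv2.minAreaRect((q*1000).astype(np.float32)); a=r[2]
    a=(a+45)%90-45
    print("carton tray c",np.round(r[0],1),"size",np.round(r[1],1),"yaw",round(a,2),"n",len(q))
    return p,d,W
E
python3 - <<'E'
from h import *
d=np.load("top0.npy");W=cloud("top",d)
for n,s in(("blue",np.s_[50:150,0:140]),("brown",np.s_[250:380,0:130])): print(n,np.nanmax(W[s][...,2]),W[s].reshape(-1,3).min(0),W[s].reshape(-1,3).max(0))
carton(); go(-.083,-.105,.30,A)
E
```

```text
blue 0.9343495752869516 [ 0.47104033  0.06598782 -0.00448794] [0.8336058  0.73780883 0.93434958]
brown 0.9343495752869516 [ 0.16100348  0.06598782 -0.00403086] [0.47104033 0.72176863 0.93434958]
carton tray c [-82.8  -5.1] size [111.2  96.2] yaw 10.78 n 2998
clock 0.15 tcp tray [700.4 350.8] z 0.2307 head-A -21.4 tilt [-0.    -0.001 -1.   ] F [-1.   1.  -0.2]
tool shift units [-17.76 -14.08  -1.71] wz units -2.67
```

```bash

python3 -m handwheel '[{"dz":-0.85},{"dz":-0.85},{"dx":-0.7,"dy":-0.55},{"dx":-0.7,"dy":-0.55},{"dx":-0.7,"dy":-0.55}]' 0.7
python3 -m handwheel '[{"dx":-0.7,"dy":-0.55},{"dx":-0.7,"dy":-0.55},{"dx":-0.7,"dy":-0.55},{"dx":-0.7,"dy":-0.55},{"dx":-0.7,"dy":-0.55}]'
python3 -m handwheel '[{"dx":-0.7,"dy":-0.55},{"dx":-0.7,"dy":-0.55},{"dx":-0.7,"dy":-0.55},{"dx":-0.7,"dy":-0.55},{"dx":-0.7,"dy":-0.55}]'
python3 -m handwheel '[{"dx":-0.7,"dy":-0.55},{"dx":-0.7,"dy":-0.55},{"dx":-0.7,"dy":-0.55},{"dx":-0.7,"dy":-0.55},{"dx":-0.7,"dy":-0.55}]'
python3 -m handwheel '[{"dx":-0.7,"dy":-0.55},{"dx":-0.7,"dy":-0.55},{"dx":-0.7,"dy":-0.55},{"dx":-0.7,"dy":-0.55},{"dx":-0.7,"dy":-0.55}]'
python3 -c "
from h import *
go(-.083,-.105,.12,A); print(hand()[0]['finger_gap'])"
```

```text
clock 0.15 tcp tray [700.4 350.8] z 0.2307 head-A -21.4 tilt [-0.    -0.001 -1.   ] F [-1.   1.  -0.2]
tool shift units [-17.76 -14.08   2.79] wz units -2.67
0.08521509302355135invalid input at $[0]: expected keys dx, dy, dz, wx, wy, wz
invalid input at $[0]: expected keys dx, dy, dz, wx, wy, wz
invalid input at $[0]: expected keys dx, dy, dz, wx, wy, wz
invalid input at $[0]: expected keys dx, dy, dz, wx, wy, wz
invalid input at $[0]: expected keys dx, dy, dz, wx, wy, wz
```

```bash

python3 -m handwheel '[{"dx":0,"dy":0,"dz":-0.85,"wx":0,"wy":0,"wz":0},{"dx":0,"dy":0,"dz":-0.85,"wx":0,"wy":0,"wz":0},{"dx":-0.7,"dy":-0.55,"dz":0,"wx":0,"wy":0,"wz":0},{"dx":-0.7,"dy":-0.55,"dz":0,"wx":0,"wy":0,"wz":0},{"dx":-0.7,"dy":-0.55,"dz":0,"wx":0,"wy":0,"wz":0}]' 0.7
python3 -m handwheel '[{"dx":-0.7,"dy":-0.55,"dz":0,"wx":0,"wy":0,"wz":0},{"dx":-0.7,"dy":-0.55,"dz":0,"wx":0,"wy":0,"wz":0},{"dx":-0.7,"dy":-0.55,"dz":0,"wx":0,"wy":0,"wz":0},{"dx":-0.7,"dy":-0.55,"dz":0,"wx":0,"wy":0,"wz":0},{"dx":-0.7,"dy":-0.55,"dz":0,"wx":0,"wy":0,"wz":0}]'
python3 -m handwheel '[{"dx":-0.7,"dy":-0.55,"dz":0,"wx":0,"wy":0,"wz":0},{"dx":-0.7,"dy":-0.55,"dz":0,"wx":0,"wy":0,"wz":0},{"dx":-0.7,"dy":-0.55,"dz":0,"wx":0,"wy":0,"wz":0},{"dx":-0.7,"dy":-0.55,"dz":0,"wx":0,"wy":0,"wz":0},{"dx":-0.7,"dy":-0.55,"dz":0,"wx":0,"wy":0,"wz":0}]'
python3 -m handwheel '[{"dx":-0.7,"dy":-0.55,"dz":0,"wx":0,"wy":0,"wz":0},{"dx":-0.7,"dy":-0.55,"dz":0,"wx":0,"wy":0,"wz":0},{"dx":-0.7,"dy":-0.55,"dz":0,"wx":0,"wy":0,"wz":0},{"dx":-0.7,"dy":-0.55,"dz":0,"wx":0,"wy":0,"wz":0},{"dx":-0.7,"dy":-0.55,"dz":0,"wx":0,"wy":0,"wz":0}]'
python3 -m handwheel '[{"dx":-0.7,"dy":-0.55,"dz":0,"wx":0,"wy":0,"wz":0},{"dx":-0.7,"dy":-0.55,"dz":0,"wx":0,"wy":0,"wz":0},{"dx":-0.7,"dy":-0.55,"dz":0,"wx":0,"wy":0,"wz":0},{"dx":0,"dy":0,"dz":0,"wx":0,"wy":0,"wz":-0.9},{"dx":0,"dy":0,"dz":0,"wx":0,"wy":0,"wz":-0.9}]'
python3 -c "
from h import *
go(-.083,-.105,.12,A); print(hand()[0]['finger_gap'])"
```

```text
clock: 0.65
tcp_pos: [0.2364, 0.5126, 0.2993]
orientation: [0.0, 0.14, 0.99, -0.0]
force: [-0.0, -0.6, 0.1]
finger_gap: 0.0596
grasp_force: 0.0
clock: 1.15
tcp_pos: [0.3405, 0.3676, 0.2992]
orientation: [-0.0, 0.14, 0.99, -0.0]
force: [1.2, -0.1, 0.1]
finger_gap: 0.0596
grasp_force: 0.0
clock: 1.65
tcp_pos: [0.4444, 0.223, 0.2992]
orientation: [-0.0, 0.14, 0.99, -0.0]
force: [0.6, 0.4, -0.0]
finger_gap: 0.0597
grasp_force: 0.0
clock: 2.15
tcp_pos: [0.5483, 0.0784, 0.2991]
orientation: [-0.0, 0.141, 0.99, -0.0]
force: [0.2, 1.2, -0.1]
finger_gap: 0.0594
grasp_force: 0.0
clock: 2.65
tcp_pos: [0.6104, -0.0082, 0.2986]
orientation: [-0.001, 0.014, 1.0, 0.0]
force: [-0.4, -0.0, -0.1]
finger_gap: 0.0597
grasp_force: 0.0
clock 2.65 tcp tray [ 54.9 -28.4] z 0.2986 head-A -6.82 tilt [ 0.001  0.    -1.   ] F [-0.4 -0.  -0.1]
tool shift units [-2.32 -3.2   4.46] wz units -0.85
0.05967675538549382
```

```bash

python3 -m handwheel '[{"dx":0,"dy":0,"dz":0,"wx":0,"wy":0,"wz":-0.85},{"dx":-0.48,"dy":-0.86,"dz":0,"wx":0,"wy":0,"wz":0},{"dx":-0.48,"dy":-0.86,"dz":0,"wx":0,"wy":0,"wz":0},{"dx":-0.48,"dy":-0.86,"dz":0,"wx":0,"wy":0,"wz":0},{"dx":-0.48,"dy":-0.86,"dz":0,"wx":0,"wy":0,"wz":0}]'
python3 -m handwheel '[{"dx":0,"dy":0,"dz":0.8,"wx":0,"wy":0,"wz":0},{"dx":0,"dy":0,"dz":0.8,"wx":0,"wy":0,"wz":0},{"dx":0,"dy":0,"dz":0.8,"wx":0,"wy":0,"wz":0},{"dx":0,"dy":0,"dz":0.8,"wx":0,"wy":0,"wz":0},{"dx":0,"dy":0,"dz":0.8,"wx":0,"wy":0,"wz":0}]'
python3 - <<'E'
from h import *
p,d,W=carton(); go(-.083,-.105,.030,A); cv2.imwrite("pics/t1.png",cv2.resize(p[90:250,270:530,::-1],None,fx=3,fy=3))
E
```

```text
clock: 3.15
tcp_pos: [0.6992, -0.1384, 0.299]
orientation: [-0.0, -0.044, 0.999, 0.0]
force: [0.2, -0.1, -0.2]
finger_gap: 0.0601
grasp_force: 0.0
clock: 3.65
tcp_pos: [0.6984, -0.1372, 0.1376]
orientation: [-0.0, -0.044, 0.999, 0.0]
force: [0.2, -0.1, -0.0]
finger_gap: 0.0596
grasp_force: 0.0
carton tray c [-81.8  -4.8] size [109.3  96. ] yaw 10.69 n 2487
clock 3.7 tcp tray [ -80.6 -100.9] z 0.1315 head-A -0.2 tilt [ 0.009  0.003 -1.   ] F [-2.1  0.4 -3.7]
tool shift units [-0.12 -0.07  2.54] wz units -0.03
```

View pics/t1.png

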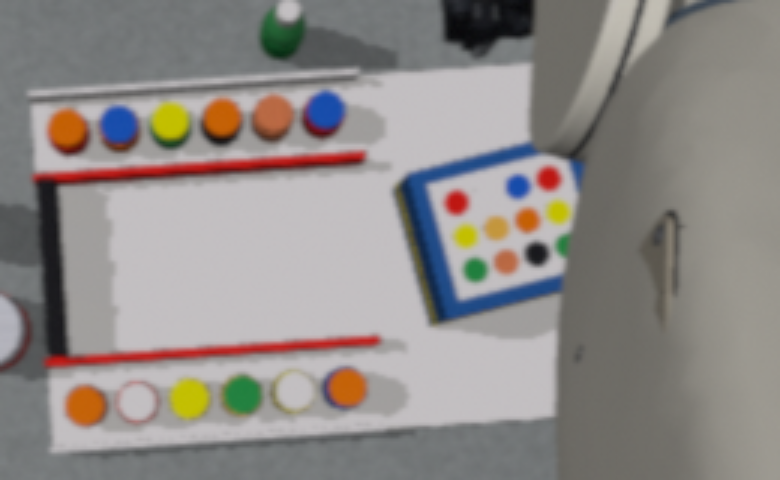

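The top view shows the hand above the far side of the carton, with the carton still at crop (490,230) and not touched. I'll go down and push sideways gently.

```bash

python3 -m handwheel '[{"dx":-0.1,"dy":-0.1,"dz":0.85,"wx":0,"wy":0,"wz":0},{"dx":0,"dy":0,"dz":0.85,"wx":0,"wy":0,"wz":0},{"dx":0,"dy":0,"dz":0.8,"wx":0,"wy":0,"wz":0},{"dx":0,"dy":0,"dz":0,"wx":0,"wy":0,"wz":0},{"dx":0.25,"dy":0,"dz":0,"wx":0,"wy":0,"wz":0}]'
python3 -m handwheel '[{"dx":0.2,"dy":0,"dz":0,"wx":0,"wy":0,"wz":0},{"dx":0.15,"dy":0,"dz":0,"wx":0,"wy":0,"wz":0},{"dx":0.15,"dy":0,"dz":0,"wx":0,"wy":0,"wz":0},{"dx":0.1,"dy":0,"dz":0,"wx":0,"wy":0,"wz":0},{"dx":0,"dy":0,"dz":0,"wx":0,"wy":0,"wz":0}]'
python3 - <<'E'
from h import *
p,d,W=carton(); go(-.083,-.060,.030,A)
p,d=eyes.read_camera("scene"); cv2.imwrite("pics/s1.png",cv2.resize(p[140:320,130:420,::-1],None,fx=2.7,fy=2.7))
E
```

```text
clock: 4.2
tcp_pos: [0.694, -0.1417, 0.0399]
orientation: [0.0, -0.044, 0.999, -0.0]
force: [0.2, -0.5, 0.2]
finger_gap: 0.0598
grasp_force: 0.0
clock: 4.7
tcp_pos: [0.6689, -0.144, 0.04]
orientation: [0.0, -0.044, 0.999, -0.0]
force: [0.7, -0.2, -0.0]
finger_gap: 0.0596
grasp_force: 0.0
carton tray c [-64.2  -1.3] size [74.  95.9] yaw 10.63 n 1610
clock 4.75 tcp tray [-85.7 -74.6] z 0.0398 head-A -0.21 tilt [-0.001 -0.    -1.   ] F [ 0.3  1.1 -0.4]
tool shift units [0.37 0.07 0.25] wz units -0.03
```

View pics/s1.png

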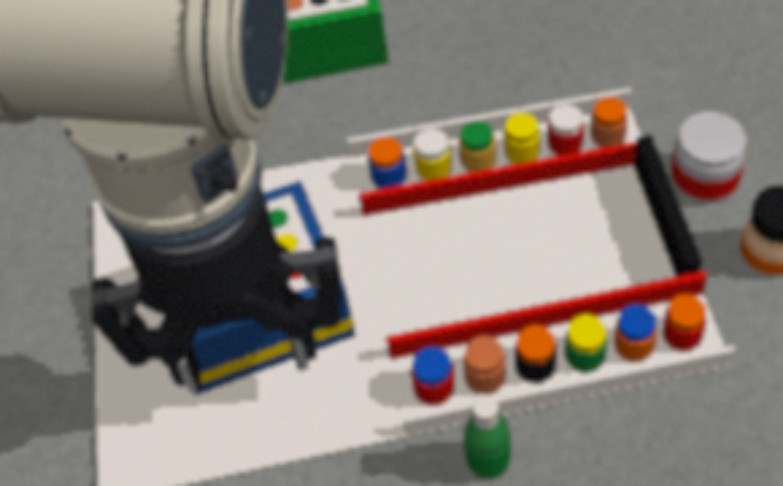

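The scene crop shows both fingertips just short of the carton's far side, at about (185,370) and (300,355), and the carton hasn't moved. Next I push on about 14 mm.

```bash
cat >> h.py <<'E'
def carton2():  # full-size estimate from visible front part
    p,d=eyes.read_camera("top"); W=cloud("top",d); t=tray(W); z=W[...,2]
    m=(z>.06)&(z<.075)&(t[...,0]>-.2)&(t[...,0]<.205)&(abs(t[...,1])<.1)
    n,l,st,_=cv2.connectedComponentsWithStats(m.astype(np.uint8)); k=1+st[1:,4].argmax(); q=t[l==k]*1000
    r=cv2.minAreaRect(q.astype(np.float32)); a=(r[2]+45)%90-45; c,s=np.cos(np.radians(a)),np.sin(np.radians(a))
    u=q@[c,s]; v=q@[-s,c]; f=np.percentile(u,99.7)+.3; lo,hi=np.percentile(v,[.3,99.7]); uc=f-55; vc=(lo+hi)/2
    print("carton centre",np.round([uc*c-vc*s,uc*s+vc*c],1),"yaw",round(a,2),"visible len",round(f-u.min(),1),"width",round(hi-lo,1),"v lo/hi",round(lo,1),round(hi,1))
    return p
E
python3 -m handwheel '[{"dx":0.1,"dy":0,"dz":0.2,"wx":0,"wy":0,"wz":0},{"dx":0.1,"dy":0,"dz":0,"wx":0,"wy":0,"wz":0},{"dx":0.1,"dy":0,"dz":0,"wx":0,"wy":0,"wz":0},{"dx":0.05,"dy":0,"dz":0,"wx":0,"wy":0,"wz":0},{"dx":0,"dy":0,"dz":0,"wx":0,"wy":0,"wz":0}]'
python3 - <<'E'
from h import *
carton2(); go(-.083,-.060,.030,A)
E
```

```text
clock: 5.3
tcp_pos: [0.6547, -0.1451, 0.0312]
orientation: [-0.0, -0.044, 0.999, 0.0]
force: [0.2, -0.2, -0.2]
finger_gap: 0.0598
grasp_force: 0.0
carton centre [-79.8   4.9] yaw 4.69 visible len 74.2 width 95.4 v lo/hi -36.3 59.1
clock 5.35 tcp tray [-85.5 -60.3] z 0.0313 head-A -0.21 tilt [ 0.  0. -1.] F [ 0.6 -0.1 -0. ]
tool shift units [0.01 0.06 0.03] wz units -0.03
```

```bash

python3 -m handwheel '[{"dx":-0.3,"dy":0,"dz":0,"wx":0,"wy":0,"wz":0},{"dx":0,"dy":0,"dz":-0.9,"wx":0,"wy":0,"wz":0},{"dx":0,"dy":0,"dz":-0.9,"wx":0,"wy":0,"wz":0},{"dx":0,"dy":0,"dz":-0.2,"wx":0,"wy":0,"wz":0},{"dx":0.5,"dy":0.1,"dz":0,"wx":0,"wy":0,"wz":0}]'
python3 -m handwheel '[{"dx":0.9,"dy":0,"dz":0,"wx":0,"wy":0,"wz":0},{"dx":0.9,"dy":0,"dz":0,"wx":0,"wy":0,"wz":0},{"dx":0.9,"dy":0,"dz":0,"wx":0,"wy":0,"wz":0},{"dx":0.9,"dy":0,"dz":0,"wx":0,"wy":0,"wz":0},{"dx":0,"dy":0,"dz":0,"wx":0,"wy":0,"wz":-0.03}]'
python3 - <<'E'
from h import *
carton2(); go(-.080,.088,.030,A)
E
```

```text
clock: 5.85
tcp_pos: [0.6513, -0.1424, 0.1142]
orientation: [0.004, -0.044, 0.999, -0.001]
force: [-0.1, -0.9, -0.6]
finger_gap: 0.0598
grasp_force: 0.0
clock: 6.35
tcp_pos: [0.4989, -0.154, 0.1106]
orientation: [-0.003, -0.046, 0.999, 0.001]
force: [-0.0, 0.2, 0.1]
finger_gap: 0.0599
grasp_force: 0.0
carton centre [-79.8   4.7] yaw 4.92 visible len 110.5 width 95.6 v lo/hi -36.2 59.3
clock 6.4 tcp tray [-80.8  92.9] z 0.1112 head-A 0.01 tilt [ 0.001  0.001 -1.   ] F [0.1 1.2 0.5]
tool shift units [-0.12  0.02  2.03] wz units 0.0
```

```bash

python3 -m handwheel '[{"dx":0,"dy":0,"dz":0.9,"wx":0,"wy":0,"wz":0},{"dx":0,"dy":0,"dz":0.9,"wx":0,"wy":0,"wz":0},{"dx":0,"dy":0,"dz":0.2,"wx":0,"wy":0,"wz":0},{"dx":-0.2,"dy":0,"dz":0,"wx":0,"wy":0,"wz":0},{"dx":-0.2,"dy":0,"dz":0,"wx":0,"wy":0,"wz":0}]'
python3 -m handwheel '[{"dx":-0.1,"dy":0,"dz":0,"wx":0,"wy":0,"wz":0},{"dx":-0.1,"dy":0,"dz":0,"wx":0,"wy":0,"wz":0},{"dx":-0.1,"dy":0,"dz":0,"wx":0,"wy":0,"wz":0},{"dx":-0.05,"dy":0,"dz":0,"wx":0,"wy":0,"wz":0},{"dx":0,"dy":0,"dz":0,"wx":0,"wy":0,"wz":0}]'
python3 - <<'E'
from h import *
carton2(); go(-.080,.0615,.030,A)
E
```

```text
clock: 6.9
tcp_pos: [0.5215, -0.1533, 0.0322]
orientation: [0.001, -0.046, 0.999, -0.0]
force: [0.4, -0.3, -0.2]
finger_gap: 0.0594
grasp_force: 0.0
clock: 7.4
tcp_pos: [0.5336, -0.1517, 0.0316]
orientation: [0.0, -0.046, 0.999, -0.0]
force: [1.0, -0.0, 0.6]
finger_gap: 0.0598
grasp_force: 0.0
carton centre [-80.4  -1.2] yaw 3.29 visible len 104.0 width 90.1 v lo/hi -41.7 48.4
clock 7.45 tcp tray [-81.   61.2] z 0.0315 head-A 0.04 tilt [-0.001 -0.    -1.   ] F [ 0.5 -0.1 -0.1]
tool shift units [0.01 0.03 0.04] wz units 0.01
```

```bash

python3 -m handwheel '[{"dx":-0.05,"dy":0,"dz":0,"wx":0,"wy":0,"wz":0},{"dx":0,"dy":0,"dz":0,"wx":0,"wy":0,"wz":0},{"dx":0.3,"dy":0,"dz":0,"wx":0,"wy":0,"wz":0},{"dx":0.3,"dy":0,"dz":0,"wx":0,"wy":0,"wz":0},{"dx":0,"dy":0,"dz":-0.9,"wx":0,"wy":0,"wz":0}]'
python3 -m handwheel '[{"dx":0,"dy":-0.4,"dz":-0.9,"wx":0,"wy":0,"wz":0},{"dx":0,"dy":-0.9,"dz":-0.2,"wx":0,"wy":0,"wz":0},{"dx":0,"dy":-0.9,"dz":0,"wx":0,"wy":0,"wz":0},{"dx":0,"dy":-0.5,"dz":0,"wx":0,"wy":0,"wz":0},{"dx":0,"dy":0,"dz":0,"wx":0,"wy":0,"wz":0}]' 0.5
python3 - <<'E'
from h import *
carton2(); go(-.190,.0,.11,A-90)
E
```

```text
clock: 7.95
tcp_pos: [0.5054, -0.1526, 0.0638]
orientation: [-0.005, -0.046, 0.999, 0.002]
force: [0.6, 0.6, 0.1]
finger_gap: 0.0596
grasp_force: 0.0
clock: 8.45
tcp_pos: [0.5208, -0.2635, 0.1112]
orientation: [0.0, -0.045, 0.999, -0.0]
force: [-0.0, 0.7, -0.4]
finger_gap: 0.0424
grasp_force: 0.0
carton centre [-81.    0.4] yaw 2.54 visible len 111.1 width 95.6 v lo/hi -43.8 51.8
clock 8.5 tcp tray [-189.5   84.5] z 0.1108 head-A -0.09 tilt [ 0.001  0.001 -1.   ] F [-0.1  0.5  0.5]
tool shift units [-2.11 -0.01  0.02] wz units 11.24
```

```bash

python3 -m handwheel '[{"dx":-0.7,"dy":0,"dz":0,"wx":0,"wy":0,"wz":0},{"dx":-0.7,"dy":0,"dz":0,"wx":0,"wy":0,"wz":0},{"dx":-0.7,"dy":0,"dz":0,"wx":0,"wy":0,"wz":0},{"dx":0,"dy":0,"dz":0,"wx":0,"wy":0,"wz":1},{"dx":0,"dy":0,"dz":0,"wx":0,"wy":0,"wz":1}]' 0.7
python3 -m handwheel '[{"dx":0,"dy":0,"dz":0,"wx":0,"wy":0,"wz":1},{"dx":0,"dy":0,"dz":0,"wx":0,"wy":0,"wz":1},{"dx":0,"dy":0,"dz":0,"wx":0,"wy":0,"wz":1},{"dx":0,"dy":0,"dz":0,"wx":0,"wy":0,"wz":1},{"dx":0,"dy":0,"dz":0,"wx":0,"wy":0,"wz":1}]'
python3 -m handwheel '[{"dx":0,"dy":0,"dz":0,"wx":0,"wy":0,"wz":1},{"dx":0,"dy":0,"dz":0,"wx":0,"wy":0,"wz":1},{"dx":0,"dy":0,"dz":0,"wx":0,"wy":0,"wz":1},{"dx":0,"dy":0,"dz":0,"wx":0,"wy":0,"wz":1},{"dx":0,"dy":0,"dz":0,"wx":0,"wy":0,"wz":0.24}]'
python3 - <<'E'
from h import *
carton2(); go(-.165,.0,.032,A-90)
E
```

```text
clock: 9.0
tcp_pos: [0.6048, -0.2514, 0.1102]
orientation: [-0.001, 0.095, 0.995, 0.0]
force: [1.3, 0.2, 0.7]
finger_gap: 0.0598
grasp_force: 0.0
clock: 9.5
tcp_pos: [0.6039, -0.2516, 0.1103]
orientation: [-0.001, 0.43, 0.903, 0.0]
force: [0.3, 0.2, 0.2]
finger_gap: 0.06
grasp_force: 0.0
clock: 10.0
tcp_pos: [0.604, -0.2517, 0.1104]
orientation: [-0.001, 0.674, 0.738, -0.0]
force: [0.2, 0.0, -0.1]
finger_gap: 0.0598
grasp_force: 0.0
carton centre [-81.1   0.5] yaw 2.51 visible len 110.4 width 95.6 v lo/hi -43.8 51.8
clock 10.05 tcp tray [-187.     0.2] z 0.1104 head-A -90.02 tilt [ 0.001 -0.002 -1.   ] F [-0.1  1.  -0. ]
tool shift units [0.55 0.01 1.96] wz units -0.0
```

```bash

python3 -m handwheel '[{"dx":0,"dy":0,"dz":0.9,"wx":0,"wy":0,"wz":0},{"dx":0,"dy":0,"dz":0.9,"wx":0,"wy":0,"wz":0},{"dx":0,"dy":0,"dz":0.15,"wx":0,"wy":0,"wz":0},{"dx":0.3,"dy":0,"dz":0,"wx":0,"wy":0,"wz":0},{"dx":0.3,"dy":0,"dz":0,"wx":0,"wy":0,"wz":0}]'
python3 -m handwheel '[{"dx":0.2,"dy":0,"dz":0,"wx":0,"wy":0,"wz":0},{"dx":0.15,"dy":0,"dz":0,"wx":0,"wy":0,"wz":0},{"dx":0.1,"dy":0,"dz":0,"wx":0,"wy":0,"wz":0},{"dx":0.1,"dy":0,"dz":0,"wx":0,"wy":0,"wz":0},{"dx":0.1,"dy":0,"dz":0,"wx":0,"wy":0,"wz":0}]'
python3 - <<'E'
from h import *
p=carton2(); go(-.165,.0,.032,A-90);cv2.imwrite("pics/t2.png",cv2.resize(p[90:250,270:530,::-1],None,fx=3,fy=3))
E
```

```text
clock: 10.55
tcp_pos: [0.6032, -0.2287, 0.0344]
orientation: [0.0, 0.673, 0.739, 0.0]
force: [1.0, -0.4, -0.0]
finger_gap: 0.0596
grasp_force: 0.0
clock: 11.05
tcp_pos: [0.6007, -0.204, 0.0338]
orientation: [0.001, 0.673, 0.739, 0.0]
force: [0.7, -1.7, 0.7]
finger_gap: 0.0595
grasp_force: 1.1
carton centre [-74.3  -1.3] yaw 0.03 visible len 116.6 width 95.7 v lo/hi -49.1 46.6
clock 11.1 tcp tray [-138.6   -0.9] z 0.0337 head-A -89.88 tilt [-0.     0.001 -1.   ] F [ 0.6 -0.6  0.6]
tool shift units [-0.66 -0.02  0.04] wz units 0.01
```

View pics/t2.png

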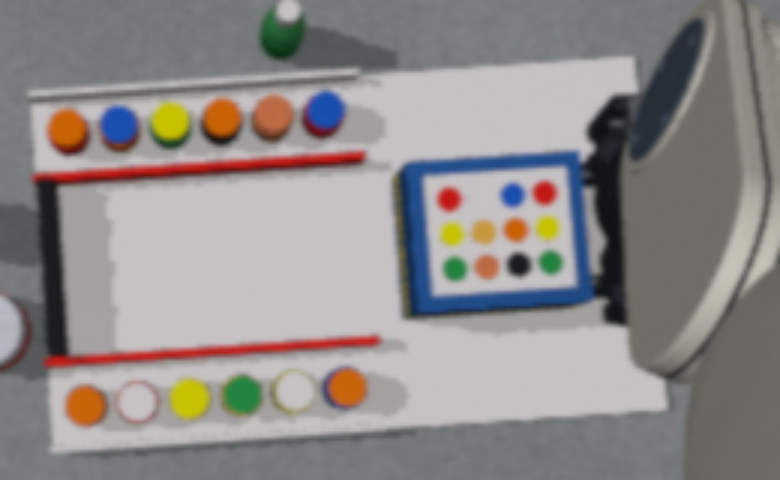

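The carton is now square at crop (500,235), centred between the rails, with both fingers flat on its rear face. I'll push it down the lane in stages.

```bash

python3 -m handwheel '[{"dx":0.15,"dy":0,"dz":0,"wx":0,"wy":0,"wz":0},{"dx":0.2,"dy":0,"dz":0,"wx":0,"wy":0,"wz":0},{"dx":0.2,"dy":0,"dz":0,"wx":0,"wy":0,"wz":0},{"dx":0.2,"dy":0,"dz":0,"wx":0,"wy":0,"wz":0},{"dx":0.15,"dy":0,"dz":0,"wx":0,"wy":0,"wz":0}]'
python3 - <<'E'
from h import *
carton2(); go(.085,.0,.034,A-90)
E
```

```text
clock: 11.6
tcp_pos: [0.5968, -0.167, 0.0333]
orientation: [-0.0, 0.673, 0.74, -0.0]
force: [0.4, -1.2, 0.2]
finger_gap: 0.0598
grasp_force: 1.0
carton centre [-37.3  -0.8] yaw 0.14 visible len 114.5 width 95.6 v lo/hi -48.5 47.1
clock 11.65 tcp tray [-101.2   -0.2] z 0.0332 head-A -89.84 tilt [ 0.001 -0.001 -1.   ] F [-0.4  0.9 -0.8]
tool shift units [ 4.65  0.01 -0.02] wz units 0.02
```

```bash

python3 -m handwheel '[{"dx":0.2,"dy":0,"dz":0,"wx":0,"wy":0,"wz":0.02},{"dx":0.3,"dy":0,"dz":0,"wx":0,"wy":0,"wz":0},{"dx":0.3,"dy":0,"dz":0,"wx":0,"wy":0,"wz":0},{"dx":0.3,"dy":0,"dz":0,"wx":0,"wy":0,"wz":0},{"dx":0.2,"dy":0,"dz":0,"wx":0,"wy":0,"wz":0}]'
python3 - <<'E'
from h import *
carton2(); go(.085,.0,.034,A-90)
E
```

```text
clock: 12.15
tcp_pos: [0.5919, -0.1147, 0.0332]
orientation: [-0.0, 0.674, 0.739, -0.0]
force: [0.2, -1.3, -2.2]
finger_gap: 0.0598
grasp_force: 0.5
carton centre [15.2 -0.9] yaw -0.08 visible len 106.0 width 95.6 v lo/hi -48.7 46.9
clock 12.2 tcp tray [-48.5  -0.1] z 0.0331 head-A -89.97 tilt [ 0.001 -0.001 -1.   ] F [-0.   0.4 -0.8]
tool shift units [ 3.34 -0.   -0.02] wz units 0.0
```

```bash

python3 -m handwheel '[{"dx":0.2,"dy":0,"dz":0,"wx":0,"wy":0,"wz":0},{"dx":0.3,"dy":0,"dz":0,"wx":0,"wy":0,"wz":0},{"dx":0.3,"dy":0,"dz":0,"wx":0,"wy":0,"wz":0},{"dx":0.3,"dy":0,"dz":0,"wx":0,"wy":0,"wz":0},{"dx":0.3,"dy":0,"dz":0,"wx":0,"wy":0,"wz":0}]'
python3 -m handwheel '[{"dx":0.3,"dy":0,"dz":0,"wx":0,"wy":0,"wz":0},{"dx":0.3,"dy":0,"dz":0,"wx":0,"wy":0,"wz":0},{"dx":0.3,"dy":0,"dz":0,"wx":0,"wy":0,"wz":0},{"dx":0.3,"dy":0,"dz":0,"wx":0,"wy":0,"wz":0},{"dx":0.2,"dy":0,"dz":0,"wx":0,"wy":0,"wz":0}]'
python3 - <<'E'
from h import *
carton2(); go(.085,.0,.034,A-90)
E
```

```text
clock: 12.7
tcp_pos: [0.587, -0.0593, 0.0333]
orientation: [-0.0, 0.674, 0.739, -0.0]
force: [0.1, -0.8, -0.8]
finger_gap: 0.0599
grasp_force: 0.6
clock: 13.2
tcp_pos: [0.5819, -0.0034, 0.0333]
orientation: [-0.0, 0.674, 0.739, -0.0]
force: [0.4, 0.0, 0.1]
finger_gap: 0.0599
grasp_force: 0.6
carton centre [126.5  -1.4] yaw -0.14 visible len 65.9 width 95.8 v lo/hi -49.0 46.8
clock 13.25 tcp tray [63.  -0.5] z 0.0333 head-A -89.98 tilt [ 0. -0. -1.] F [-0.1  1.1  0.5]
tool shift units [ 0.55 -0.01 -0.02] wz units 0.0
```

```bash

python3 -m handwheel '[{"dx":0.15,"dy":0,"dz":0,"wx":0,"wy":0,"wz":0},{"dx":0.15,"dy":0,"dz":0,"wx":0,"wy":0,"wz":0},{"dx":0.1,"dy":0,"dz":0,"wx":0,"wy":0,"wz":0},{"dx":0.06,"dy":0,"dz":0,"wx":0,"wy":0,"wz":0},{"dx":0.03,"dy":0,"dz":0,"wx":0,"wy":0,"wz":0}]'
python3 - <<'E'
from h import *
carton2(); go(.085,.0,.034,A-90)
E
python3 -m handwheel '[{"dx":0.02,"dy":0,"dz":0,"wx":0,"wy":0,"wz":0},{"dx":0.02,"dy":0,"dz":0,"wx":0,"wy":0,"wz":0},{"dx":0,"dy":0,"dz":0,"wx":0,"wy":0,"wz":0},{"dx":0,"dy":0,"dz":0,"wx":0,"wy":0,"wz":0},{"dx":0,"dy":0,"dz":0,"wx":0,"wy":0,"wz":0}]'
```

```text
clock: 13.75
tcp_pos: [0.5803, 0.015, 0.0333]
orientation: [-0.0, 0.674, 0.739, -0.0]
force: [0.0, -1.8, -0.2]
finger_gap: 0.0601
grasp_force: 0.6
carton centre [145.5  -0.8] yaw -1.12 visible len 55.7 width 95.7 v lo/hi -45.8 49.9
clock 13.8 tcp tray [80.9 -0.6] z 0.0333 head-A -90.04 tilt [ 0.  0. -1.] F [ 0.1  0.2 -0.4]
tool shift units [ 0.1  -0.02 -0.02] wz units -0.0
clock: 14.3
tcp_pos: [0.5802, 0.0164, 0.0333]
orientation: [0.0, 0.674, 0.738, 0.0]
force: [0.1, -1.1, -0.5]
finger_gap: 0.0594
grasp_force: 0.4
```

```bash

for i in 1 2 3; do :; done
python3 -m handwheel '[{"dx":0.03,"dy":0,"dz":0,"wx":0,"wy":0,"wz":0},{"dx":0.02,"dy":0,"dz":0,"wx":0,"wy":0,"wz":0},{"dx":0,"dy":0,"dz":0,"wx":0,"wy":0,"wz":0},{"dx":0,"dy":0,"dz":0,"wx":0,"wy":0,"wz":0},{"dx":0,"dy":0,"dz":0,"wx":0,"wy":0,"wz":0}]'
python3 - <<'E'
from h import *
carton2(); go(.085,.0,.034,A-90)
p,d=eyes.read_camera("scene"); cv2.imwrite("pics/s2.png",cv2.resize(p[150:310,200:440,::-1],None,fx=3.2,fy=3.2))
E
```

```text
clock: 14.8
tcp_pos: [0.58, 0.0185, 0.0333]
orientation: [0.0, 0.674, 0.739, 0.0]
force: [0.3, -0.3, 0.0]
finger_gap: 0.06
grasp_force: 0.4
carton centre [1.507e+02 1.000e-01] yaw -3.44 visible len 55.2 width 96.5 v lo/hi -39.1 57.4
clock 14.85 tcp tray [84.3 -0.6] z 0.0333 head-A -90.04 tilt [ 0.  0. -1.] F [ 0.  -1.5 -0.9]
tool shift units [ 0.02 -0.02 -0.02] wz units -0.0
```

View pics/s2.png

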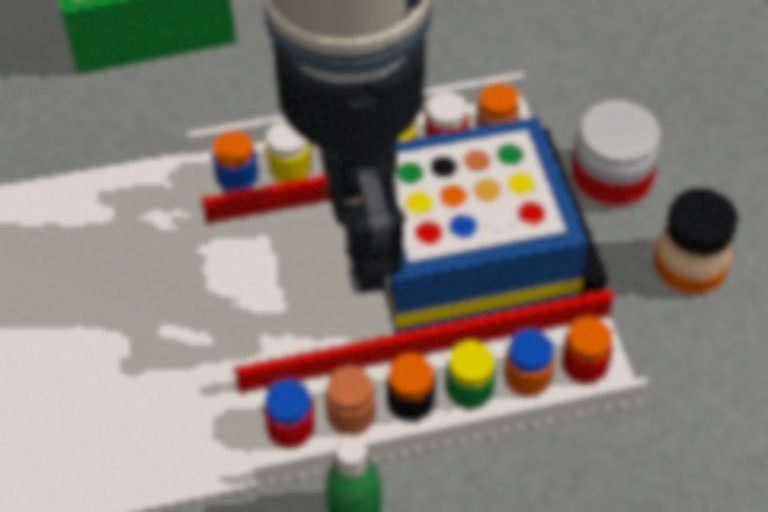

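The scene crop shows the carton at (480,220) almost against the black stop (590,270), clear of both rails. There's no stop force yet, so I continue in small steps.

```bash
sed -i 's/t\[...,0\]<.205)/t[...,0]<.24)/' h.py
python3 -m handwheel '[{"dx":0.03,"dy":0,"dz":0,"wx":0,"wy":0,"wz":0},{"dx":0,"dy":0,"dz":0,"wx":0,"wy":0,"wz":0},{"dx":0,"dy":0,"dz":0,"wx":0,"wy":0,"wz":0},{"dx":0,"dy":0,"dz":0,"wx":0,"wy":0,"wz":0},{"dx":0,"dy":0,"dz":0,"wx":0,"wy":0,"wz":0}]'
python3 - <<'E'
from h import *
carton2(); go(.085,.0,.034,A-90)
E
```

```text
clock: 15.4
tcp_pos: [0.5803, 0.0187, 0.0335]
orientation: [0.001, 0.674, 0.739, -0.0]
force: [1.5, -7.6, 0.5]
finger_gap: 0.0597
grasp_force: 3.6
carton centre [1.507e+02 1.000e-01] yaw -3.52 visible len 53.3 width 96.7 v lo/hi -38.9 57.7
clock 15.45 tcp tray [84.5 -1. ] z 0.0335 head-A -89.99 tilt [-0.001  0.001 -1.   ] F [ 0.9 -7.1  0.3]
tool shift units [ 0.01 -0.02 -0.01] wz units 0.0
```

```bash

python3 -m handwheel '[{"dx":0.03,"dy":0,"dz":0,"wx":0,"wy":0,"wz":0},{"dx":0,"dy":0,"dz":0,"wx":0,"wy":0,"wz":0},{"dx":0,"dy":0,"dz":0,"wx":0,"wy":0,"wz":0},{"dx":0,"dy":0,"dz":0,"wx":0,"wy":0,"wz":0},{"dx":0,"dy":0,"dz":0,"wx":0,"wy":0,"wz":0}]'
python3 -m handwheel '[{"dx":-0.3,"dy":0,"dz":0,"wx":0,"wy":0,"wz":0},{"dx":-0.7,"dy":0,"dz":0,"wx":0,"wy":0,"wz":0},{"dx":-0.7,"dy":0,"dz":-0.4,"wx":0,"wy":0,"wz":0},{"dx":-0.7,"dy":0,"dz":-0.7,"wx":0,"wy":0,"wz":0},{"dx":-0.8,"dy":0,"dz":-0.7,"wx":0,"wy":0,"wz":0}]'
python3 -m handwheel '[{"dx":-0.8,"dy":0,"dz":-0.7,"wx":0,"wy":0,"wz":0},{"dx":-0.8,"dy":0,"dz":-0.7,"wx":0,"wy":0,"wz":0},{"dx":-0.8,"dy":0,"dz":-0.5,"wx":0,"wy":0,"wz":0},{"dx":0,"dy":0,"dz":0,"wx":0,"wy":0,"wz":0},{"dx":0,"dy":0,"dz":0,"wx":0,"wy":0,"wz":0}]'
python3 - <<'E'
from h import *
p=carton2(); go(.085,.0,.034,A-90)
cv2.imwrite("pics/t3.png",cv2.resize(p[80:250,230:430,::-1],None,fx=3.5,fy=3.5))
E
```

```text
clock: 15.95
tcp_pos: [0.5804, 0.0188, 0.0337]
orientation: [0.001, 0.674, 0.739, -0.001]
force: [1.7, -14.1, 1.4]
finger_gap: 0.0597
grasp_force: 6.9
clock: 16.45
tcp_pos: [0.5907, -0.1074, 0.1056]
orientation: [-0.001, 0.674, 0.739, -0.0]
force: [1.7, 0.2, 1.3]
finger_gap: 0.06
grasp_force: 0.0
clock: 16.95
tcp_pos: [0.5998, -0.2028, 0.1815]
orientation: [-0.0, 0.675, 0.738, 0.0]
force: [-0.1, -0.1, 0.5]
finger_gap: 0.0597
grasp_force: 0.0
carton centre [148.5  -1.6] yaw 0.18 visible len 109.8 width 95.6 v lo/hi -49.9 45.7
clock 17.0 tcp tray [-136.8    0.4] z 0.1806 head-A -90.08 tilt [ 0.001 -0.001 -1.   ] F [ 0.1  0.9 -0.6]
tool shift units [5.54 0.01 3.67] wz units -0.01
```

View pics/t3.png

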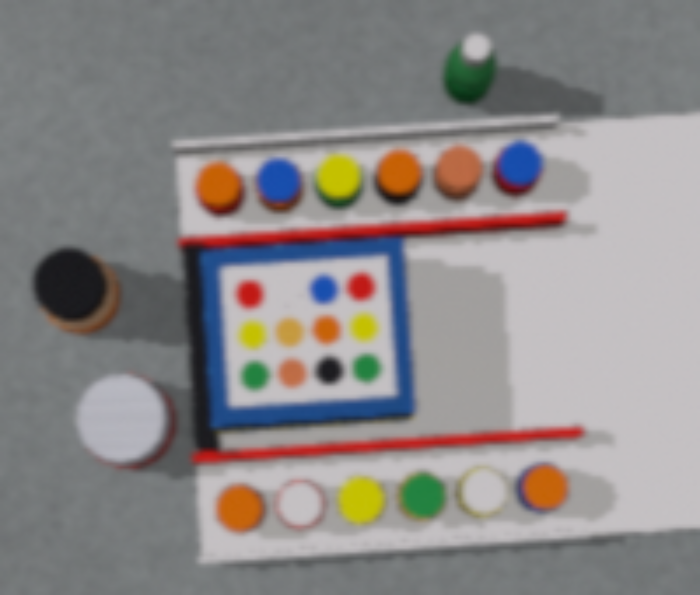

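The carton sits square against the stop at crop (305,330), clear of both rails by measurement. The dropper, jar and tin look unmoved and the hand is well away, so I'm handing in.

```bash
python3 -c "
from workcell import job
print(job.close_job())"
```

```text
the job is handed in; nothing more can be done
None
```

The blue carton is home against the black stop, measured square to about 0.2° and 1.6 mm off the lane's middle line; the hand is clear, no rail contact was seen, the bottle, jar and tin look unmoved, and I handed the job in at about 17 s.

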